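# Seat the engraving stage top on its kinematic mount

### The arm

A 7-joint arm with a two-finger parallel gripper is mounted at the origin on the work surface. World frame = base frame: x ahead of the robot, y to its left, z up, the work surface at z = 0. Lengths are in mm, angles in rad, forces in N, time in s.
With the tool pointing down it reaches from about 400 to 850 mm from the base axis. Payload 4.5 kg.
Tool frame: the origin (TCP) lies midway between the tips of the shut fingers; the grasp point (between the pads) lies 19 mm behind it; z points along the fingers, y is the line along which they close (so a half turn about z gives the same grasp; the last joint's range is limited). The gripper opens to 85 mm and grips with 20 to 120 N. Pads are 22 mm wide; open, the fingers measure 114 mm over their backs; the gripper's body (76 mm by 85 mm) begins 54 mm behind the grasp point. The pads swing forward as they close: fully open they stand 13 mm farther back than shut.
Start: joints at [-1.292, 0.689, -0.195, 1.565, 0.157, 0.902, -0.215], TCP at [151.455, 606.396, 231.317] pointing down, gripper open.
Joint ranges: [-3.01, 3.01], [-0.46, 2.08], [-1.47, 1.51], [0.13, 2.56], [-1, 4.14], [0.04, 2.09], [-2.66, 2.66]. Speed limits (rad/s): [2.57, 2.57, 3.14, 3.14, 3.14, 3.14, 3.14].

### API

Orientations are given as [roll, pitch, yaw] about the fixed x, y, z axes, in that order (R = Rz(yaw) Ry(pitch) Rx(roll)).
In Python, from rig import monitor, viewer, r gives the robot as it stands. The module is installed in compiled form; this text tells all that it offers.
- The arm moves only by the tool step_arm, never from a script. Its argument "series" is text: rows parted by semicolons, each of 7 numbers parted by spaces: the shift along the tool's x, y, z in m, then the turn, a rotation vector about the tool's x, y, z in degrees, then the opening, from 0 (shut) to 1 (fully open). A call has 1 to 5 rows; each row shifts and turns the commanded pose from where the row before left it, along the tool's axes as they then stand; what a row does not reach is not made up. A row lasts 1/8 s, in which the tool goes at most 62.5 mm and 10.7 degrees, less where a joint would pass 70% of its speed; a pose out of reach is approached as far as the arm can. A call is refused whole if a number of a shift passes 0.0625 or a number of a turn 10.7, either way. A call with a gripper value outside its range is refused whole. The fingers move at their own pace and stop on an object; "squeeze" is the grip in N (left out, the last holds). Time passes only in rows, so rows that do not move let the fingers close. It gives the time, the measured TCP pose, the force, the opening and the grip force at its end, in the units of the state.
- monitor.state(): the state, without advancing time (a new reading comes with each control period).
- viewer.capture(name): name is "side" or "top"; returns a dict with "pixels" (420x560x3 uint8, red, green, blue), "z_map" (420x560 float32, mm along the optical axis (not along the pixel's ray), 0 where there is no reading), "fx", "fy", "cx", "cy" (pixels), "rvec" (rotation vector, rad) and "tvec" (3), from world to camera coordinates, as OpenCV has them. Camera axes: x right, y down, z forward; pixel columns grow to the right and rows downward; lengths in mm; the calibration is good to about 2 mm. A picture is of the moment at which its call begins.
- r.job_done(): hands the job in; it is judged then, once.
Trained networks look in a picture, given as the dict that the camera call returned (one of the last four; its "shot" number tells which), for a name from the list of things; names that differ only in an ending like _2 or _b are one class to them, and where a whole thing is asked for, a point or a joint stands for the part that bears it (a point fixed in the world has none). Each returns a list of dicts, best first, with "confidence" (0 to 1); they miss things now and then, are a little off and sometimes report something else, mostly with a low value. They report only what shows in the picture. A call takes as long as a camera call. They do not tell look-alikes from the thing itself.
- viewer.cut_out(thing, picture): "mask" (420x560 bool, what is visible of it) and "box" ([centre column, centre row, width, height] in pixels, round what is visible of it).
- viewer.place_of(thing, picture): "uv" ([column, row] in pixels: a listed point, or the origin of a listed thing).
The state is a dict: "t": time; "joint_positions": joint angles; "qd": joint speeds; "joint_efforts": joint torques, N m; "tcp_pos": TCP position; "eef_rot": TCP orientation; "contact_force": force on the tool from outside, world axes, zero at the start; "ft_torque": the same for the moment, N m; "finger_gap": opening from 0.0 (shut) to 1.0 (fully open); "finger_force": force on a finger pad.
Only numpy, scipy, OpenCV 4.12 (cv2) and the standard library are available. Lean on these libraries where they do the work, as an engineer would, in place of code of your own. Each camera call takes 0.05 s, during which the arm holds its last target. There are 200 camera calls.

### The job

Pick up the engraver's T-shaped stage top by its jaw block and set it on the kinematic mount, the foot at the end of the stem in the cone, one wing foot in the V-groove and the other on the flat pad, feeling all three ball feet fully home. Then bed it in with a steady push straight down of about 10 N for a second and let go. Be gentle: never push with more than about 15 N, keep the stage top upright and leave the other things on the bench where they are.

Things in the scene. Friction and masses are not known exactly. Their poses are not given: they have to be found in the camera images.
- stage: Stage top, loose, steel, 0.45-0.7 kg: T-shaped plate 10 mm thick, stem 30 wide from x=-30 to +76 mm, crossbar (wings) 30 by 126 mm along y at x=-32; underside 12, top 22 mm above the origin. Below it three ball feet, 14 mm diameter. Origin: under the jaw block's centre, in the plane of the feet's lowest points (at the start the bench top); x along the stem to its end, z up.
- block_top (a point): Centre of the top of the jaw block on the stage top, 62 mm above the stage's origin. The block is 44 mm (x) by 28 mm (y) by 40 mm high and stands on the plate: grip it across its 28 mm width; push down here.
- foot_nose (a point): Lowest point of the ball foot near the end of the T's stem, at x=62, y=0 mm in the stage's frame; belongs in the cone.
- foot_left (a point): Lowest point of the ball foot under the left wing, at x=-32, y=+48 mm in the stage's frame; belongs in the V-groove.
- foot_right (a point): Lowest point of the ball foot under the right wing, at x=-32, y=-48 mm in the stage's frame; belongs on the flat pad.
- mount: Kinematic mount, fixed on the bench top (origin z=0): foot plate 180 (x) by 160 (y) by 12 mm, origin under its centre, z up. A clamped cross-slide bears the seat deck (top at 24 mm). The deck stands up to 6.5 mm off centre along the mount's x and also y; THIS OFFSET IS NOT MEASURED: find it by feel. Home: stage axes parallel to the mount's, origin over the mount's plus offset, feet at z=31 mm.
- nominal_cone (a point): Fixed to the mount's foot plate, NOT the deck: x=62, y=0, z=31 mm of the mount; the nose foot would rest here were the cross-slide centred. The true cone is off by the unknown offset. Cone: 45 degree walls, mouth 20 mm wide at z=38 mm, round collar 29 mm outside. Stiff steel, friction 0.6-0.85: a foot let go off centre stays hung up on wall or rim.
- nominal_groove (a point): Likewise the left foot's place, x=-32, y=48, z=31 mm of the mount, were the cross-slide centred. V-groove 36 mm long pointing to the cone, 45 degree walls, 20 mm wide at the mouth, mouth at z=38 mm; off by the same offset as the cone.
- nominal_pad (a point): Likewise the right foot's place, x=-32, y=-48, z=31 mm of the mount, were the cross-slide centred: centre of the top of a round flat pad of 28 mm diameter; off by the same offset.
- jar: Bystander: closed jar, 44 mm diameter, 55 mm high.
- spool: Bystander: wooden spool, 40 mm diameter, 42 mm high.
- collet: Bystander: brass ring, 32 mm outside diameter, 18 mm high.
- hammer: Bystander: hammer lying on the bench.
- graver: Bystander: screwdriver-like hand tool lying on the bench.
Things that resemble listed ones, but are neither listed nor needed, are in the scene too. Leave any pink or purple look-alike of the stage alone.

How it is judged:
By the outcome, as a careful person would: the job done as asked, in the order asked, and still so for the second after the job is handed in, with the robot touching nothing.
It also fails if it takes over 64 s, if anything falls off the work surface, if the arm or the gripper's body presses on something with over 40 N, if the wrist force passes 120 N, or if a joint passes its speed limit or range.

## Working session

There is one attempt and no reset: what is moved stays moved. The work goes in short steps, Python scripts to look and compute and a tool call to move; the robot and the scene stay as the last step left them, time stands still between calls to the robot, and variables do not carry over. Pictures are saved under pics/ and viewed, at most 10 in all, crops included, and the job is handed in when it is done.

Besides the shell and the picture viewer there is one more tool, called after "Call:" as name(argument=value, ...), one argument or row to a line, values as JSON. step_arm: Moves the arm, as the interface text tells. Its arguments: {"type":"object","properties":{"series":{"type":"string"},"squeeze":{"type":"number"}},"required":["series"]}

```bash
mkdir -p pics; cat > h.py <<'E'
import numpy as np, cv2
from rig import monitor, viewer, r
def RT(p):
    return cv2.Rodrigues(np.array(p["rvec"],float))[0], np.array(p["tvec"],float).ravel()
def cloud(p):
    R,t=RT(p); z=p["z_map"].astype(float); v,u=np.mgrid[:420,:560]
    c=np.stack([(u-p["cx"])/p["fx"]*z,(v-p["cy"])/p["fy"]*z,z],-1)
    return (c-t)@R   # world
def ray_z(p,uv,zw):
    R,t=RT(p); d=R.T@np.array([(uv[0]-p["cx"])/p["fx"],(uv[1]-p["cy"])/p["fy"],1.]); o=-R.T@t
    return o+d*(zw-o[2])/d[2]
def proj(p,X):
    R,t=RT(p); c=R@np.array(X,float)+t; return [c[0]/c[2]*p["fx"]+p["cx"],c[1]/c[2]*p["fy"]+p["cy"]]
def save(p,n,crop=None,s=1):
    im=p["pixels"][:,:,::-1]
    if crop: im=im[crop[1]:crop[3],crop[0]:crop[2]]
    cv2.imwrite("pics/"+n,cv2.resize(im,None,fx=s,fy=s,interpolation=cv2.INTER_CUBIC))
E
python3 - <<'E'
from h import *
s=monitor.state(); print(s)
for n in("top","side"):
    p=viewer.capture(n); save(p,n+"0.png")
    print(n,p["fx"],p["cx"],p["cy"],p["rvec"],p["tvec"])
    for th in("stage","mount"):
        for d in viewer.cut_out(th,p)[:4]: print(th,"box",np.round(d["box"]),round(d["confidence"],2))
    for th,z in(("stage",0),("block_top",62),("foot_nose",0),("foot_left",0),("foot_right",0),("mount",0),("nominal_cone",31),("nominal_groove",31),("nominal_pad",31)):
        for d in viewer.place_of(th,p)[:3]: print(th,np.round(d["uv"],1),round(d["confidence"],2),np.round(ray_z(p,d["uv"],z),1))
E
```

```text
{'t': 0.0, 'joint_positions': array([-1.29222288,  0.68999938, -0.19452126,  1.56639036,  0.15732292,
        0.90248512, -0.21509564]), 'qd': array([-0.00117171,  0.00015421,  0.00231177,  0.00235205, -0.00157012,
        0.00044917, -0.00087796]), 'joint_efforts': array([-3.28835895e-04, -5.39608598e+01, -1.26681704e+00, -1.58549201e+01,
        9.02529981e-03,  9.34838987e-03, -4.75652584e-06]), 'tcp_pos': array([151.34965575, 605.7074137 , 230.46228249]), 'eef_rot': array([-3.13971143e+00,  1.48722425e-04,  2.89693365e+00]), 'contact_force': array([ 0.07441975, -0.61197676, -0.34053657]), 'ft_torque': array([-0.04577684,  0.03369813,  0.01412857]), 'finger_force': 0.0, 'finger_gap': 0.9978152973881063}
top 453.5939178120633 277.88609107642856 211.11370889818306 [ 2.13548384 -2.17785352  0.12082574] [   7.26276424  482.78091204 1560.26589864]
stage box [342. 253.  36.  39.] 0.86
stage box [342. 200.  36.  36.] 0.79
stage box [208. 272.  36.  42.] 0.68
stage box [413. 204.  32.   7.] 0.64
mount box [217. 206.  54.  63.] 0.69
stage [403.1 283.3] 0.76 [ 223.6 -434.4    0. ]
stage [34
[... 1707 characters left out ...]
t_nose [359.7 246.5] 0.64 [ 591.  -204.9    0. ]
foot_nose [174.4 218.1] 0.64 [316.8 239.2   0. ]
foot_left [333.8 383.8] 0.93 [ 239.2 -387.2    0. ]
foot_left [326.4 261.6] 0.92 [ 484.5 -176.7    0. ]
foot_left [138.  219.9] 0.9 [240.4 304.3   0. ]
foot_right [365.9 276.6] 0.97 [ 511.8 -277.2    0. ]
foot_right [294.1 327.6] 0.71 [ 280.3 -250.     0. ]
mount [232.2 194.6] 0.95 [508.5 210.8   0. ]
mount [212.8 180.2] 0.73 [517.  315.5   0. ]
mount [251.9 248.8] 0.69 [384.5  -9.    0. ]
nominal_cone [247.2 182.3] 0.59 [556.7 193.6  31. ]
nominal_groove [213.5 185.1] 0.85 [473.6 254.3  31. ]
nominal_groove [187.7 161. ] 0.57 [503.2 425.3  31. ]
nominal_pad [227.8 193.7] 0.9 [474.8 189.4  31. ]
```

View pics/top0.png

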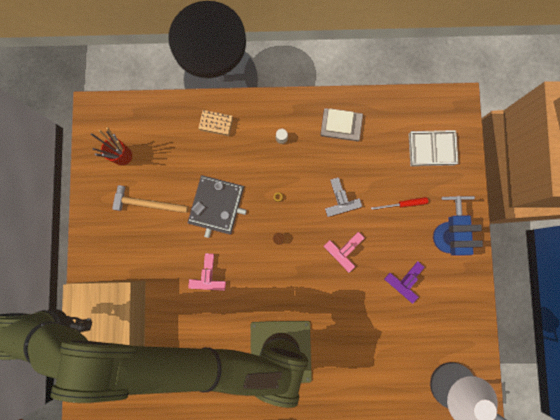

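View pics/side0.png

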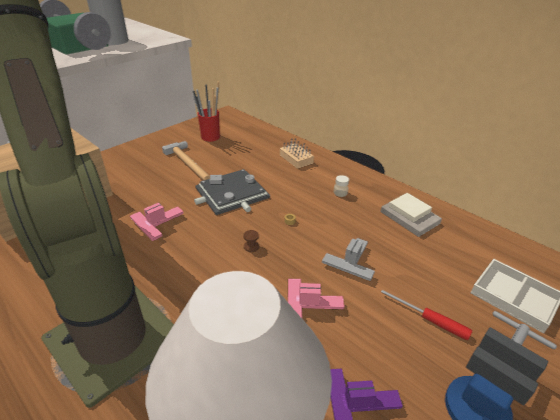

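Candidates for the stage: grey T (342,198), pink T (345,250), pink T (207,273) and purple T (405,283). I choose the grey steel one. The mount is at (217,205). Next I check close crops and measure.

```bash
python3 - <<'E'
from h import *
a=viewer.capture("top"); b=viewer.capture("side")
im=[]
for p,c in((a,(170,165,270,245)),(a,(295,160,395,240)),(b,(180,150,280,230)),(b,(300,220,400,300))):
    im.append(cv2.resize(p["pixels"][c[1]:c[3],c[0]:c[2],::-1],(375,300),interpolation=cv2.INTER_CUBIC))
cv2.imwrite("pics/crops.png",np.vstack([np.hstack(im[:2]),np.hstack(im[2:])]))
for n,p in(("top",a),("side",b)):
    W=cloud(p); ok=p["z_map"]>0
    for nm,cx,cy,rad,bands in(("stage",525,-228,110,((14,30),(52,70))),("mount",525,210,140,((5,18),(19,29),(32,45)))):
        near=ok&(np.hypot(W[...,0]-cx,W[...,1]-cy)<rad)
        print(n,nm,"bench z",np.round(np.median(W[near&(abs(W[...,2])<6)][:,2]),1), "hist",np.histogram(W[near][:,2],bins=np.arange(-4,84,4))[0])
        for lo,hi in bands:
            m=near&(W[...,2]>lo)&(W[...,2]<hi); q=W[m]
            if len(q)<10: continue
            rc=cv2.minAreaRect(q[:,:2].astype(np.float32)); print("  band",lo,hi,len(q),"medz",round(np.median(q[:,2]),1),"rect",np.round(rc[0],1),np.round(rc[1],1),round(rc[2],1),"mean",np.round(q.mean(0),1))
    print(W.shape)
    for th in("stage","mount"):
        for d in viewer.cut_out(th,p)[:4]:
            print(th,np.round(d["box"]),np.round(np.median(W[d["mask"]],0)))
E
```

```text
top stage bench z -0.1 hist [870 826 284  35  26 145 157  90  12   4   4   2   3   6   9  29  43  25
   2   0   0]
  band 14 30 416 medz 21.0 rect [ 538.3 -240.6] [127.6 161.5] 9.5 mean [ 514.2 -224.    21.3]
  band 52 70 108 medz 61.4 rect [ 522.9 -221.7] [44.7 27.8] 16.8 mean [ 522.6 -222.2   61.3]
top mount bench z -0.3 hist [864 776 312 194 206 415 670 548 195  69  33  21   5   0   0   0   0   0
   0   0   0]
  band 5 18 761 medz 11.6 rect [522.1 211.8] [268.7 271.9] 9.1 mean [505.3 206.4  11.6]
  band 19 29 1440 medz 23.6 rect [509.  224.1] [200.  203.5] 49.2 mean [513.  223.9  23.7]
  band 32 45 127 medz 35.6 rect [518.1 221.6] [138.6 144.5] 71.4 mean [521.5 240.5  36.5]
(420, 560, 3)
stage [206. 273.  41.  38.] [245. 245.  22.]
stage [342. 198.  34.  38.] [ 507. -218.   22.]
stage [406. 284.  38.  35.] [ 229. -435.   24.]
mount [217. 207.  56.  64.] [507. 219.  22.]
side stage bench z -0.2 hist [1886 1435    4    7   59  131  454   26   14   20   17   17   22   17
   19   29  132    1    0    0    0]
  band 14 30 648 medz 21.1 rect [ 536.7 -219.5] [126.6 125.8] 15.8 mean [ 500.4 -232.9   20.9]
  band 52 70 181 medz 61.0 rect [ 522.2 -223.8] [44.6 28.4] 16.7 mean [ 519.7 -225.4   60.4]
side mount bench z -0.5 hist [1029  567   85  245  180  223  821  397   91   58   44    1    0    0
    0    0    0    0    0    0    0]
  band 5 18 628 medz 12.1 rect [505.6 216.2] [203.3 223.7] 59.0 mean [468.8 190.7  12.5]
  band 19 29 1271 medz 23.3 rect [516.  223.5] [234.1 160. ] 71.5 mean [510.3 218.8  23.3]
  band 32 45 103 medz 35.7 rect [504.6 211.8] [116.5 135.1] 45.4 mean [526.8 246.4  35.7]
(420, 560, 3)
stage [155. 224.  55.  39.] [247. 236.  22.]
stage [367. 393.  73.  53.] [ 231. -442.   22.]
stage [349. 259.  51.  40.] [ 501. -229.   22.]
stage [315. 297.  56.  38.] [ 343. -239.   22.]
mount [229. 192.  75.  43.] [492. 203.  23.]
```

View pics/crops.png

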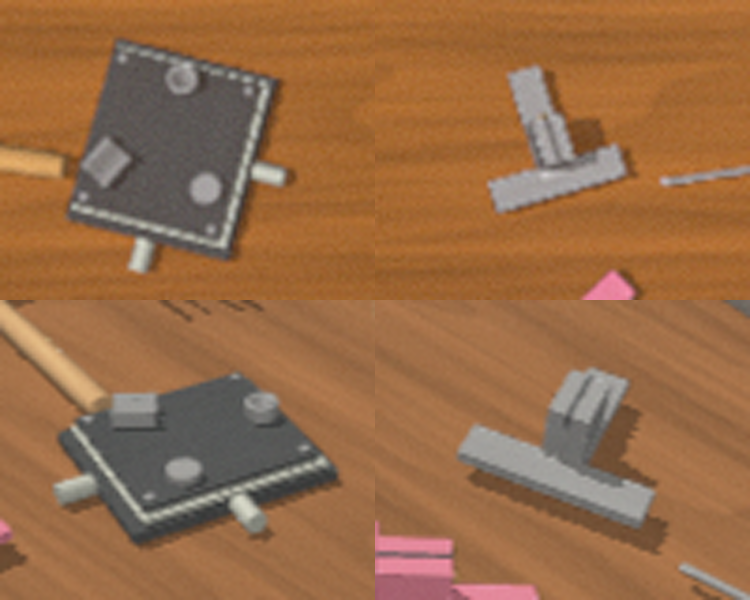

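Crops: the grey T (top image, 342,198) has its stem pointing up and slightly left, with the block at about (341,190). The mount shows the cone ring at about (218.5,186), the groove block at (198.5,208) and the pad at (225,215), so its x axis points up and slightly right. I refine all poses with averaged depth.

```bash
cat > m.py <<'E'
from h import *
from scipy.optimize import least_squares
def fitpts(src,dst):
    s=np.array(src,float);d=np.array(dst,float);sc=s-s.mean(0);dc=d-d.mean(0)
    y=np.arctan2((sc[:,0]*dc[:,1]-sc[:,1]*dc[:,0]).sum(),(sc*dc).sum())
    R=np.array([[np.cos(y),-np.sin(y)],[np.sin(y),np.cos(y)]]);return d.mean(0)-R@s.mean(0),np.degrees(y)
for n in("top","side"):
    P=[viewer.capture(n) for _ in range(4)]; p=dict(P[-1]); z=np.stack([q["z_map"] for q in P]); z[z==0]=np.nan
    p["z_map"]=np.nan_to_num(np.nanmedian(z,0)); W=cloud(p); ok=p["z_map"]>0
    rgb=np.mean([q["pixels"] for q in P],0); grey=(rgb.max(-1)-rgb.min(-1))<45
    # mount features
    c=[]
    for g,lo in(((572,201),33),((490,275),33),((481,190),28.5)):
        m=ok&grey&(np.hypot(W[...,0]-g[0],W[...,1]-g[1])<28)&(W[...,2]>lo)&(W[...,2]<43)
        q=W[m]; k,l=cv2.connectedComponents(m.astype(np.uint8)); 
        rc=cv2.minEnclosingCircle(q[:,:2].astype(np.float32)); print(n,"feat n",len(q),"mean",np.round(q.mean(0),1),"circ",np.round(rc[0],1),round(rc[1],1)); c.append((np.array(rc[0])))
    print("  triangle fit",fitpts([(62,0),(-32,48),(-32,-48)],c))
    # foot plate: dark pts 
    dark=grey&(rgb.max(-1)<110)
    m=ok&dark&(np.hypot(W[...,0]-510,W[...,1]-217)<135)&(W[...,2]>5)&(W[...,2]<32)
    m=cv2.morphologyEx(m.astype(np.uint8),cv2.MORPH_OPEN,np.ones((3,3)))>0
    rc=cv2.minAreaRect(W[m][:,:2].astype(np.float32)); print("  plate+deck",rc)
    m2=m&(W[...,2]>20); rc=cv2.minAreaRect(W[m2][:,:2].astype(np.float32)); print("  deck",rc)
    # stage
    m=ok&grey&(np.hypot(W[...,0]-525,W[...,1]+225)<115)&(W[...,2]>15)&(W[...,2]<28)
    q=W[m][:,:2]
    m=ok&grey&(np.hypot(W[...,0]-525,W[...,1]+225)<60)&(W[...,2]>57); b=W[m]
    rc=cv2.minAreaRect(b[:,:2].astype(np.float32)); print("  block",rc,"z",np.median(b[:,2]))
    def res(v):
        th=v[2];d=q-v[:2];x=d[:,0]*np.cos(th)+d[:,1]*np.sin(th);y=-d[:,0]*np.sin(th)+d[:,1]*np.cos(th)
        bx=lambda cx,cy,hx,hy:np.maximum(np.maximum(abs(x-cx)-hx,abs(y-cy)-hy),0)
        return np.minimum(bx(23,0,53,15),bx(-32,0,15,63))
    s=least_squares(res,[522.5,-222.5,np.radians(16.7)],loss="soft_l1",diff_step=1e-4); print("  stage",np.round(s.x[:2],1),np.degrees(s.x[2]),"n",len(q),"cost",s.cost)
    print("  net mount",[ (np.round(d["uv"],1),np.round(ray_z(p,d["uv"],0),1)) for d in viewer.place_of("mount",P[-1])[:1]], monitor.state()["t"])
E
python3 m.py
```

```text
top feat n 43 mean [575.7 207.4  36.5] circ [575.5 207. ] 14.4
top feat n 56 mean [497.8 279.6  36.7] circ [498.5 280.1] 21.7
top feat n 41 mean [471.8 187.2  31.1] circ [471.8 187. ] 13.6
  triangle fit (array([515.92644928, 224.50237141]), np.float64(-16.228607142299843))
  plate+deck ((510.37689208984375, 224.9098663330078), (141.32366943359375, 167.93031311035156), 74.71601104736328)
  deck ((517.1826171875, 223.05007934570312), (141.3236846923828, 150.43206787109375), 74.71559143066406)
  block ((522.6976928710938, -222.1440887451172), (43.43539810180664, 27.63913345336914), 15.712956428527832) z 61.68269908811698
  stage [ 523.  -222.3] 15.39212807277037 n 407 cost 0.012581876165689732
  net mount [(array([215.2, 201.8]), array([524.4, 221.7,   0. ]))] 1.75
side feat n 36 mean [575.7 205.8  36.2] circ [574.7 206.1] 14.7
side feat n 57 mean [498.2 277.7  35.8] circ [497.5 276.1] 21.2
side feat n 45 mean [473.  185.4  30.4] circ [472.9 187.3] 15.0
  triangle fit (array([515.67767219, 223.00676945]), np.float64(-15.742201341438555))
  plate+deck ((512.7515869140625, 217.121337890625), (156.9712371826172, 179.9855194091797), 74.45209503173828)
  deck ((515.9547729492188, 221.3911895751953), (141.10386657714844, 153.371826171875), 74.54242706298828)
  block ((523.5966186523438, -224.11122131347656), (44.99545669555664, 27.239206314086914), 13.969985961914062) z 61.455748051411874
  stage [ 523.2 -223.9] 15.309693548663054 n 627 cost 2.0306252710640864
  net mount [(array([229.9, 190. ]), array([519.8, 234.6,   0. ]))] 2.0
```

```bash
cat > plan.py <<'E'
# usage: plan.py n x y z yawdeg g [n x y z yaw g ...] -> rows in tool axes (tool-down), from the measured pose
from h import *
import sys
from scipy.spatial.transform import Rotation as Ro
s=monitor.state(); p=np.array(s["tcp_pos"]); R=Ro.from_euler("xyz",s["eef_rot"])
print("t",round(s["t"],2),"tcp",np.round(p,1),"rpy",np.round(np.degrees(s["eef_rot"]),2),"F",np.round(s["contact_force"],1),"q",np.round(s["joint_positions"],2))
a=np.array(sys.argv[1:],float).reshape(-1,6)
for n,x,y,z,yaw,g in a:
    n=int(n); T=Ro.from_euler("xyz",[180,0,yaw],degrees=True); w=(R.inv()*T).as_rotvec()/n; d=(np.array([x,y,z])-p)/n; o=[]
    for i in range(n):
        t=R.inv().apply(d)/1000; o.append(" ".join(f"{v:.4f}" for v in t)+" "+" ".join(f"{v:.2f}" for v in np.degrees(w))+f" {g:g}"); R=R*Ro.from_rotvec(w)
        if i%5==4 or i==n-1: print("; ".join(o)); o=[]
    p=np.array([x,y,z]); R=T
E
python3 plan.py 8 480 330 230 180 1  10 523 -223 160 195.35 1
```

```text
t 2.0 tcp [151.5 606.4 231.3] rpy [180.    -0.   165.97] F [ 0.4 -0.2 -0.6] q [-1.29  0.69 -0.19  1.57  0.16  0.9  -0.22]
-0.0482 -0.0236 0.0002 0.00 -0.00 -1.75 1; -0.0475 -0.0250 0.0002 0.00 -0.00 -1.75 1; -0.0467 -0.0265 0.0002 0.00 -0.00 -1.75 1; -0.0459 -0.0279 0.0002 0.00 -0.00 -1.75 1; -0.0450 -0.0293 0.0002 0.00 -0.00 -1.75 1
-0.0441 -0.0306 0.0002 0.00 -0.00 -1.75 1; -0.0431 -0.0320 0.0002 0.00 -0.00 -1.75 1; -0.0421 -0.0333 0.0002 0.00 -0.00 -1.75 1
-0.0043 -0.0553 0.0070 -0.00 0.00 -1.53 1; -0.0028 -0.0554 0.0070 -0.00 0.00 -1.53 1; -0.0013 -0.0555 0.0070 -0.00 0.00 -1.53 1; 0.0002 -0.0555 0.0070 -0.00 0.00 -1.53 1; 0.0016 -0.0554 0.0070 -0.00 0.00 -1.53 1
0.0031 -0.0554 0.0070 -0.00 0.00 -1.53 1; 0.0046 -0.0553 0.0070 -0.00 0.00 -1.53 1; 0.0061 -0.0551 0.0070 -0.00 0.00 -1.53 1; 0.0076 -0.0549 0.0070 -0.00 0.00 -1.53 1; 0.0090 -0.0547 0.0070 -0.00 0.00 -1.53 1
```

Call:
step_arm(
  series="-0.0482 -0.0236 0 0 0 -1.75 1; -0.0475 -0.0250 0 0 0 -1.75 1; -0.0467 -0.0265 0 0 0 -1.75 1; -0.0459 -0.0279 0 0 0 -1.75 1; -0.0450 -0.0293 0 0 0 -1.75 1",
)

```text
t: 2.62
tcp_pos: [358.2, 432.5, 231.5]
eef_rot: [3.141, 0.0, 3.051]
contact_force: [1.1, 0.9, 0.8]
finger_gap: 0.999
finger_force: 0.0
```

Call:
step_arm(
  series="-0.0441 -0.0306 0 0 0 -1.75 1; -0.0431 -0.0320 0 0 0 -1.75 1; -0.0421 -0.0333 0 0 0 -1.75 1",
)

```text
t: 3.0
tcp_pos: [481.4, 328.7, 231.5]
eef_rot: [3.141, 0.0, -3.141]
contact_force: [0.3, -0.0, -0.3]
finger_gap: 1.0
finger_force: 0.0
```

Call:
step_arm(
  series="-0.0043 -0.0553 0.007 0 0 -1.53 1; -0.0028 -0.0554 0.007 0 0 -1.53 1; -0.0013 -0.0555 0.007 0 0 -1.53 1; 0 -0.0555 0.007 0 0 -1.53 1; 0.0016 -0.0554 0.007 0 0 -1.53 1",
)

```text
t: 3.62
tcp_pos: [501.9, 51.6, 196.3]
eef_rot: [3.142, 0.001, -3.008]
contact_force: [0.5, 0.1, -1.0]
finger_gap: 0.998
finger_force: 0.0
```

Call:
step_arm(
  series="0.0031 -0.0554 0.007 0 0 -1.53 1; 0.0046 -0.0553 0.007 0 0 -1.53 1; 0.0061 -0.0551 0.007 0 0 -1.53 1; 0.0076 -0.0549 0.007 0 0 -1.53 1; 0.0090 -0.0547 0.007 0 0 -1.53 1",
)

```text
t: 4.25
tcp_pos: [523.0, -225.1, 161.2]
eef_rot: [-3.141, 0.001, -2.874]
contact_force: [0.0, 1.0, 0.9]
finger_gap: 0.994
finger_force: 0.0
```

```bash
python3 plan.py 3 523 -223 90 195.35 0.75 4 523 -223 28 195.35 0.75
```

```text
t 4.25 tcp [ 523.  -225.1  161.2] rpy [-1.7999e+02  4.0000e-02 -1.6468e+02] F [0.  1.  0.9] q [ 0.58  0.74 -0.44  1.8   0.45  0.71  1.73]
-0.0002 0.0007 0.0237 -0.00 0.01 -0.01 0.75; -0.0002 0.0007 0.0237 -0.00 0.01 -0.01 0.75; -0.0002 0.0007 0.0237 -0.00 0.01 -0.01 0.75
0.0000 -0.0000 0.0155 0.00 0.00 0.00 0.75; 0.0000 -0.0000 0.0155 0.00 0.00 0.00 0.75; 0.0000 -0.0000 0.0155 0.00 0.00 0.00 0.75; 0.0000 -0.0000 0.0155 0.00 0.00 0.00 0.75
```

Call:
step_arm(
  series="0 0.001 0.0237 0 0 0 0.75; 0 0.001 0.0237 0 0 0 0.75; 0 0 0.0237 0 0 0 0.75",
)

```text
t: 4.62
tcp_pos: [522.4, -221.5, 89.5]
eef_rot: [-3.141, 0.001, -2.876]
contact_force: [0.0, -0.6, 0.7]
finger_gap: 0.75
finger_force: 0.0
```

Call:
step_arm(
  series="0 0 0.0155 0 0 0 0.75; 0 0 0.0155 0 0 0 0.75; 0 0 0.0155 0 0 0 0.75; 0 0 0.0155 0 0 0 0.75; 0 0 0 0 0 0 0.75",
)

```text
t: 5.25
tcp_pos: [521.4, -221.0, 27.0]
eef_rot: [3.141, -0.002, -2.875]
contact_force: [-0.4, 0.3, -0.0]
finger_gap: 0.75
finger_force: 0.0
```

```bash
python3 - <<'E'
from h import *
s=monitor.state(); print(s["t"],np.round(s["tcp_pos"],1),np.round(np.degrees(s["eef_rot"]),2),np.round(s["contact_force"],1),s["finger_gap"])
p=viewer.capture("side"); save(p,"pre.png",(290,190,420,310),4)
E
```

```text
5.25 [ 521.4 -221.    27. ] [ 1.7994e+02 -1.1000e-01 -1.6471e+02] [-0.4  0.3 -0. ] 0.7498686073034736
```

View pics/pre.png

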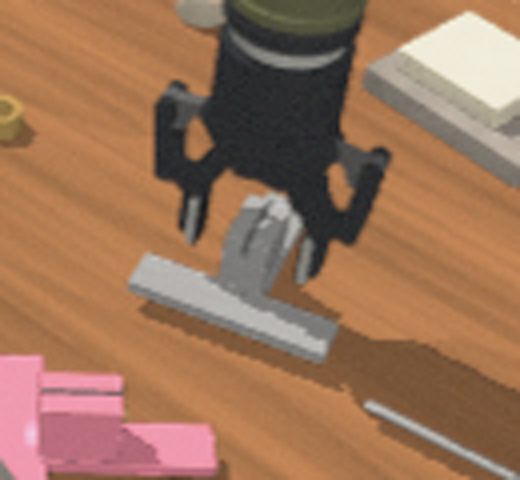

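Call:
step_arm(
  series="-0.001 -0.0023 0 0 0 0 0.75; 0 0 0 0 0 0 0; 0 0 0 0 0 0 0; 0 0 0 0 0 0 0; 0 0 0 0 0 0 0",
  squeeze=60,
)

```text
t: 5.92
tcp_pos: [524.1, -223.4, 28.7]
eef_rot: [-3.141, 0.001, -2.875]
contact_force: [-0.7, -0.6, 5.6]
finger_gap: 0.319
finger_force: 59.3
```

Call:
step_arm(
  series="0 0 0 0 0 0 0; 0 0 0 0 0 0 0",
)

```text
t: 6.18
tcp_pos: [524.1, -223.5, 28.7]
eef_rot: [-3.141, 0.001, -2.875]
contact_force: [0.1, 0.2, 5.1]
finger_gap: 0.319
finger_force: 59.4
```

```bash
python3 plan.py 5 523 -223 27 195.35 0; python3 m.py | grep -E "block|stage" 
```

```text
t 6.17 tcp [ 524.1 -223.5   28.7] rpy [-1.7996e+02  3.0000e-02 -1.6474e+02] F [0.1 0.2 5.1] q [ 0.49  0.93 -0.29  1.86  0.58  0.43  1.61]
0.0002 0.0001 0.0003 -0.01 0.01 -0.02 0; 0.0002 0.0001 0.0003 -0.01 0.01 -0.02 0; 0.0002 0.0001 0.0003 -0.01 0.01 -0.02 0; 0.0002 0.0001 0.0003 -0.01 0.01 -0.02 0; 0.0002 0.0001 0.0003 -0.01 0.01 -0.02 0
  block ((512.722412109375, -216.91490173339844), (97.67277526855469, 96.49116516113281), 13.744412422180176) z 430.31102757803677
  stage [ 523.2 -224.1] 15.083842946014412 n 299 cost 1.986212258575648e-05
  block ((509.6136169433594, -233.18377685546875), (85.084228515625, 118.08100128173828), 30.286977767944336) z 260.1174115993879
  stage [ 523.2 -224.2] 15.173386184812767 n 565 cost 0.6373515301623962
```

Call:
step_arm(
  series="0 0 -0.004 0 0 0 0; 0 0 -0.012 0 0 0 0; 0 0 -0.025 0 0 0 0; 0 0 -0.03 0 0 0 0; 0 0 -0.025 0 0 0 0",
)

```text
t: 7.3
tcp_pos: [523.4, -223.0, 125.4]
eef_rot: [3.141, -0.0, -2.875]
contact_force: [0.3, 0.6, -6.6]
finger_gap: 0.319
finger_force: 59.8
```

Call:
step_arm(
  series="0 0 0 0 0 0 0; 0 0 0 0 0 0 0",
)

```text
t: 7.55
tcp_pos: [522.7, -223.1, 123.3]
eef_rot: [3.141, -0.002, -2.875]
contact_force: [0.4, 0.3, -6.6]
finger_gap: 0.318
finger_force: 60.0
```

```bash
python3 plan.py 8 540 20 125 180 0 8 516.5 223.5 85 164.4 0; python3 -c "
from h import *
s=monitor.state();print(s['contact_force'],s['ft_torque'],s['finger_gap'])"
```

```text
t 7.55 tcp [ 522.7 -223.1  123.3] rpy [ 1.7994e+02 -1.0000e-01 -1.6473e+02] F [ 0.4  0.3 -6.6] q [ 0.56  0.79 -0.4   1.83  0.49  0.63  1.69]
-0.0101 0.0287 -0.0002 0.01 -0.01 1.91 0; -0.0091 0.0291 -0.0002 0.01 -0.01 1.91 0; -0.0081 0.0294 -0.0002 0.01 -0.01 1.91 0; -0.0072 0.0296 -0.0002 0.01 -0.01 1.91 0; -0.0062 0.0298 -0.0002 0.01 -0.01 1.91 0
-0.0052 0.0300 -0.0002 0.01 -0.01 1.91 0; -0.0042 0.0302 -0.0002 0.01 -0.01 1.91 0; -0.0032 0.0303 -0.0002 0.01 -0.01 1.91 0
0.0029 0.0254 0.0050 -0.00 -0.00 1.95 0; 0.0038 0.0253 0.0050 -0.00 -0.00 1.95 0; 0.0047 0.0252 0.0050 -0.00 -0.00 1.95 0; 0.0055 0.0250 0.0050 -0.00 -0.00 1.95 0; 0.0064 0.0248 0.0050 -0.00 -0.00 1.95 0
0.0072 0.0246 0.0050 -0.00 -0.00 1.95 0; 0.0080 0.0243 0.0050 -0.00 -0.00 1.95 0; 0.0089 0.0240 0.0050 -0.00 -0.00 1.95 0
[ 0.42779902  0.34274841 -6.60144067] [-0.03225116  0.01490718  0.01937473] 0.3176281150989627
```

Call:
step_arm(
  series="-0.0101 0.0287 0 0 0 1.91 0; -0.0091 0.0291 0 0 0 1.91 0; -0.0081 0.0294 0 0 0 1.91 0; -0.0072 0.0296 0 0 0 1.91 0; -0.0062 0.0298 0 0 0 1.91 0",
)

```text
t: 8.18
tcp_pos: [533.5, -70.2, 122.7]
eef_rot: [3.141, -0.003, -3.043]
contact_force: [0.7, 0.7, -5.7]
finger_gap: 0.317
finger_force: 60.1
```

Call:
step_arm(
  series="-0.0052 0.03 0 0 0 1.91 0; -0.0042 0.0302 0 0 0 1.91 0; -0.0032 0.0303 0 0 0 1.91 0; 0.0029 0.0254 0.005 0 0 1.95 0; 0.0038 0.0253 0.005 0 0 1.95 0",
)

```text
t: 8.8
tcp_pos: [534.2, 71.6, 112.7]
eef_rot: [-3.141, -0.003, 3.073]
contact_force: [0.7, -0.1, -5.3]
finger_gap: 0.322
finger_force: 60.2
```

Call:
step_arm(
  series="0.0047 0.0252 0.005 0 0 1.95 0; 0.0055 0.025 0.005 0 0 1.95 0; 0.0064 0.0248 0.005 0 0 1.95 0; 0.0072 0.0246 0.005 0 0 1.95 0; 0.008 0.0243 0.005 0 0 1.95 0",
)

```text
t: 9.43
tcp_pos: [519.4, 198.5, 87.5]
eef_rot: [-3.14, -0.002, 2.903]
contact_force: [0.7, 0.7, -5.4]
finger_gap: 0.32
finger_force: 60.2
```

Call:
step_arm(
  series="0.0089 0.0240 0.005 0 0 1.95 0; 0 0 0 0 0 0 0; 0 0 0 0 0 0 0",
)

```text
t: 9.8
tcp_pos: [516.9, 222.2, 83.2]
eef_rot: [-3.139, -0.001, 2.87]
contact_force: [0.2, 0.2, -4.5]
finger_gap: 0.319
finger_force: 60.4
```

```bash
cat > rel.py <<'E'
# held stage's pose against the measured tool pose
from h import *
from scipy.optimize import least_squares
s=monitor.state(); T=np.array(s["tcp_pos"]); yaw=s["eef_rot"][2]+np.pi
print("t",s["t"],"tcp",np.round(T,1),"rpy",np.round(np.degrees(s["eef_rot"]),2),"F",np.round(s["contact_force"],1))
for n in("top","side"):
    P=[viewer.capture(n) for _ in range(3)]; p=dict(P[-1]); z=np.stack([q["z_map"] for q in P]); z[z==0]=np.nan
    p["z_map"]=np.nan_to_num(np.nanmedian(z,0)); W=cloud(p); zt=T[2]-28+22
    rgb=np.mean([q["pixels"] for q in P],0)
    m=(p["z_map"]>0)&(np.hypot(*(W[...,:2]-T[:2]).transpose(2,0,1))<100)&(abs(W[...,2]-zt)<5)&(rgb.min(-1)>95)
    q=W[m]; print(n,len(q),"plate top z",np.median(q[:,2]),"expected",zt); q=q[:,:2]
    def res(v):
        th=v[2];d=q-v[:2];x=d[:,0]*np.cos(th)+d[:,1]*np.sin(th);y=-d[:,0]*np.sin(th)+d[:,1]*np.cos(th)
        bx=lambda cx,cy,hx,hy:np.maximum(np.maximum(abs(x-cx)-hx,abs(y-cy)-hy),0)
        return np.minimum(bx(23,0,53,15),bx(-32,0,15,63))
    f=least_squares(res,[T[0],T[1],yaw],loss="soft_l1",diff_step=1e-4); print("  stage",np.round(f.x[:2],1),"yaw",round(np.degrees((f.x[2]+np.pi)%(2*np.pi)-np.pi),2),"cost",round(f.cost,2))
    save(p,"rel_%s_%d.png"%(n,s["t"]*100),(170,140,300,240),5)
E
python3 rel.py; ls pics
```

```text
t 9.8 tcp [516.9 222.2  83.2] rpy [-1.7986e+02 -8.0000e-02  1.6441e+02] F [ 0.2  0.2 -4.5]
top 88 plate top z 75.64991288407856 expected 77.19566102150627
  stage [516.7 221.7] yaw -15.32 cost 0.0
side 387 plate top z 76.19403799300399 expected 77.19566102150627
  stage [516.5 220.9] yaw -15.37 cost 5.53
crops.png
pre.png
rel_side_980.png
rel_top_980.png
side0.png
top0.png
```

Call:
step_arm(
  series="0.0014 0.0021 0.005 0 0 0 0; 0 0 0.005 0 0 0 0; 0 0 0.004 0 0 0 0; 0 0 0 0 0 0 0; 0 0 0 0 0 0 0",
)

```text
t: 10.72
tcp_pos: [516.9, 225.8, 70.2]
eef_rot: [3.142, 0.0, 2.869]
contact_force: [0.4, 0.8, -5.0]
finger_gap: 0.315
finger_force: 60.4
```

```bash
python3 rel.py; for i in 1 2 3; do python3 -c "
from h import *
viewer.capture('top');s=monitor.state();print(s['contact_force'],s['ft_torque'],s['tcp_pos'])"; done
```

```text
t 10.725 tcp [516.9 225.8  70.2] rpy [179.99   0.   164.39] F [ 0.4  0.8 -5. ]
top 99 plate top z 62.944984828817795 expected 64.19343935779926
  stage [515.7 225.1] yaw -15.47 cost 0.0
side 375 plate top z 62.50162972045183 expected 64.19343935779926
  stage [515.8 224.9] yaw -15.56 cost 2.74
[ 0.03827557 -0.21497522 -5.69042488] [ 0.01695072 -0.07937297  0.04383174] [516.88465341 225.77538782  70.28054394]
[-0.15441977  0.72854447 -5.07047545] [-0.02863317 -0.01803477  0.03478434] [516.88412838 225.7924195   70.2807423 ]
[ 0.01819642 -0.39609561 -5.58243467] [ 0.00343697 -0.05429676  0.04351376] [516.83256377 225.78376383  70.24401672]
```

Call:
step_arm(
  series="-0.0003 -0.0012 0.001 0 0 0 0; 0 0 0.001 0 0 0 0; 0 0 0 0 0 0 0",
)

```text
t: 11.55
tcp_pos: [516.7, 224.5, 68.0]
eef_rot: [-3.141, -0.0, 2.869]
contact_force: [0.2, -1.3, -6.2]
finger_gap: 0.322
finger_force: 60.4
```

Call:
step_arm(
  series="0 0 0.001 0 0 0 0; 0 0 0.001 0 0 0 0; 0 0 0 0 0 0 0",
)

```text
t: 11.92
tcp_pos: [516.7, 224.5, 66.1]
eef_rot: [-3.142, -0.0, 2.869]
contact_force: [-0.2, 0.3, -4.4]
finger_gap: 0.317
finger_force: 60.4
```

Call:
step_arm(
  series="0 0 0.001 0 0 0 0; 0 0 0.001 0 0 0 0; 0 0 0 0 0 0 0",
)

```text
t: 12.3
tcp_pos: [516.7, 224.5, 64.1]
eef_rot: [-3.142, -0.0, 2.869]
contact_force: [-0.5, -0.8, -5.6]
finger_gap: 0.313
finger_force: 60.4
```

Call:
step_arm(
  series="0 0 0.001 0 0 0 0; 0 0 0 0 0 0 0",
)

```text
t: 12.55
tcp_pos: [516.8, 224.5, 63.1]
eef_rot: [-3.142, -0.0, 2.869]
contact_force: [0.3, -0.6, -5.2]
finger_gap: 0.321
finger_force: 60.4
```

Call:
step_arm(
  series="0 0 0.001 0 0 0 0; 0 0 0 0 0 0 0",
)

```text
t: 12.8
tcp_pos: [516.7, 224.5, 62.1]
eef_rot: [-3.142, -0.0, 2.869]
contact_force: [0.0, 0.1, -6.0]
finger_gap: 0.322
finger_force: 60.4
```

Call:
step_arm(
  series="0 0 0.0005 0 0 0 0; 0 0 0 0 0 0 0",
)

```text
t: 13.05
tcp_pos: [516.8, 224.5, 61.7]
eef_rot: [3.142, -0.0, 2.869]
contact_force: [0.3, 0.0, -5.2]
finger_gap: 0.323
finger_force: 60.4
```

Call:
step_arm(
  series="0 0 0.0005 0 0 0 0; 0 0 0 0 0 0 0",
)

```text
t: 13.3
tcp_pos: [516.8, 224.5, 61.1]
eef_rot: [-3.142, -0.0, 2.869]
contact_force: [-0.7, 0.2, -5.5]
finger_gap: 0.321
finger_force: 60.4
```

Call:
step_arm(
  series="0 0 0.0005 0 0 0 0; 0 0 0 0 0 0 0",
)

```text
t: 13.55
tcp_pos: [516.9, 224.5, 60.8]
eef_rot: [3.142, 0.0, 2.869]
contact_force: [-1.1, -0.7, -4.5]
finger_gap: 0.324
finger_force: 60.5
```

```bash
cat > f.py <<'E'
from h import *
F=[];M=[]
for i in range(6):
    viewer.capture('top'); s=monitor.state(); F.append(s['contact_force']); M.append(s['ft_torque'])
print("t",s["t"],"F",np.round(np.mean(F,0),2),"M",np.round(np.mean(M,0),3),"tcp",np.round(s['tcp_pos'],2),np.round(np.degrees(s["eef_rot"]),2))
c,k=np.cos(s["eef_rot"][2]),np.sin(s["eef_rot"][2]); f=np.mean(F,0); print("F tool xy",round(c*f[0]+k*f[1],2),round(k*f[0]-c*f[1],2))
E
python3 f.py
```

```text
t 13.85 F [-0.04 -0.04 -4.86] M [-0.057 -0.058 -0.011] tcp [516.85 224.5   60.72] [1.8000e+02 1.0000e-02 1.6439e+02]
F tool xy 0.03 -0.05
```

Call:
step_arm(
  series="0 0 0.0004 0 0 0 0; 0 0 0 0 0 0 0",
)

```text
t: 14.1
tcp_pos: [516.9, 224.5, 60.5]
eef_rot: [3.141, 0.0, 2.869]
contact_force: [0.1, -0.3, -2.9]
finger_gap: 0.319
finger_force: 60.8
```

Call:
step_arm(
  series="0 0 0.0004 0 0 0 0; 0 0 0 0 0 0 0",
)

```text
t: 14.35
tcp_pos: [516.8, 224.5, 60.2]
eef_rot: [3.141, 0.0, 2.869]
contact_force: [-1.8, -1.5, 2.0]
finger_gap: 0.317
finger_force: 61.5
```

```bash
python3 f.py
```

```text
t 14.65 F [-2.22 -1.25  3.19] M [-0.296  0.077 -0.055] tcp [516.84 224.51  60.15] [1.7999e+02 1.0000e-02 1.6439e+02]
F tool xy 1.8 -1.8
```

Call:
step_arm(
  series="0.0003 -0.0003 0 0 0 0 0; 0 0 0 0 0 0 0; 0 0 0 0 0 0 0",
)

```text
t: 15.02
tcp_pos: [516.8, 224.5, 60.1]
eef_rot: [3.141, 0.001, 2.869]
contact_force: [-1.8, -0.7, 5.4]
finger_gap: 0.32
finger_force: 61.9
```

```bash
python3 f.py
```

```text
t 15.325 F [-1.47 -0.87  5.15] M [-0.225 -0.095 -0.081] tcp [516.79 224.49  60.09] [1.7996e+02 4.0000e-02 1.6439e+02]
F tool xy 1.18 -1.23
```

Call:
step_arm(
  series="0.0004 -0.0004 -0.0002 0 0 0 0; 0 0 0 0 0 0 0; 0 0 0 0 0 0 0",
)

```text
t: 15.7
tcp_pos: [516.6, 224.4, 60.1]
eef_rot: [3.14, 0.001, 2.869]
contact_force: [0.9, -0.3, 1.3]
finger_gap: 0.32
finger_force: 61.4
```

```bash
python3 f.py
```

```text
t 16.0 F [2.45 0.51 0.17] M [-0.01  -0.814 -0.009] tcp [516.57 224.33  60.1 ] [1.7994e+02 5.0000e-02 1.6439e+02]
F tool xy -2.22 1.15
```

Call:
step_arm(
  series="-0.0002 0.0001 0.0003 0 0 0 0; 0 0 0 0 0 0 0; 0 0 0 0 0 0 0",
)

```text
t: 16.38
tcp_pos: [516.5, 224.3, 60.0]
eef_rot: [3.141, 0.001, 2.869]
contact_force: [3.3, 0.7, 1.7]
finger_gap: 0.319
finger_force: 61.6
```

```bash
sed -i '$a f=f-[0,0,-5.4]; m=np.mean(M,0)-[0,-.04,.02]; L=.25; print("cop(L=.25)",np.round([(-L*f[0]-m[1])/f[2]*1e3,(m[0]-L*f[1])/f[2]*1e3]),"N",round(f[2],1),"| nose (60,-17) left (-18,55) right (-44,-38)")' f.py; python3 f.py; python3 rel.py
```

```text
t 16.675 F [2.95 0.58 3.48] M [ 0.043 -0.999  0.019] tcp [516.53 224.29  59.98] [1.7996e+02 4.0000e-02 1.6439e+02]
F tool xy -2.68 1.35
cop(L=.25) [ 25. -11.] N 8.9 | nose (60,-17) left (-18,55) right (-44,-38)
t 16.675 tcp [516.5 224.3  60. ] rpy [1.7996e+02 4.0000e-02 1.6439e+02] F [3.3 0.7 3.7]
top 106 plate top z 52.37706838080132 expected 53.977769304162834
  stage [516.1 223.9] yaw -15.33 cost 0.0
side 371 plate top z 52.108497123327545 expected 53.977769304162834
  stage [515.7 223.2] yaw -16.03 cost 5.44
```

Call:
step_arm(
  series="-0.0003 0.0001 0 0 0 0 0; 0 0 0 0 0 0 0; 0 0 0 0 0 0 0",
)

```text
t: 17.35
tcp_pos: [516.5, 224.3, 59.9]
eef_rot: [3.141, 0.0, 2.869]
contact_force: [2.0, 0.6, 4.7]
finger_gap: 0.323
finger_force: 61.8
```

```bash
python3 f.py
```

```text
t 17.65 F [2.95 0.85 5.24] M [ 0.112 -1.056  0.015] tcp [516.52 224.32  59.93] [1.7998e+02 1.0000e-02 1.6440e+02]
F tool xy -2.61 1.61
cop(L=.25) [26. -9.] N 10.6 | nose (60,-17) left (-18,55) right (-44,-38)
```

Call:
step_arm(
  series="-0.0003 0.0001 -0.0001 0 0 0 0; 0 0 0 0 0 0 0; 0 0 0 0 0 0 0",
)

```text
t: 18.02
tcp_pos: [516.5, 224.3, 59.9]
eef_rot: [3.141, -0.0, 2.869]
contact_force: [2.2, 0.7, 5.1]
finger_gap: 0.318
finger_force: 61.8
```

```bash
python3 f.py
```

```text
t 18.325 F [1.75 1.07 5.36] M [ 0.162 -0.929 -0.027] tcp [516.56 224.31  59.95] [ 1.7999e+02 -2.0000e-02  1.6441e+02]
F tool xy -1.4 1.5
cop(L=.25) [ 42. -10.] N 10.8 | nose (60,-17) left (-18,55) right (-44,-38)
```

Call:
step_arm(
  series="-0.0003 0.0003 0 0 0 0 0; 0 0 0 0 0 0 0; 0 0 0 0 0 0 0",
)

```text
t: 18.7
tcp_pos: [516.6, 224.4, 59.9]
eef_rot: [-3.141, -0.001, 2.869]
contact_force: [0.7, 1.2, 5.7]
finger_gap: 0.314
finger_force: 62.0
```

```bash
python3 f.py
```

```text
t 19.0 F [1.62 0.88 5.97] M [ 0.092 -0.8   -0.008] tcp [516.57 224.31  59.94] [-1.7998e+02 -5.0000e-02  1.6441e+02]
F tool xy -1.33 1.29
cop(L=.25) [ 31. -11.] N 11.4 | nose (60,-17) left (-18,55) right (-44,-38)
```

Call:
step_arm(
  series="0 0 -0.001 0 0 0 0; 0 0 0 0 0 0 0; 0 0 0 0 0 0 0",
)

```text
t: 19.38
tcp_pos: [516.4, 223.8, 60.3]
eef_rot: [-3.14, -0.001, 2.869]
contact_force: [2.2, -0.2, -3.2]
finger_gap: 0.317
finger_force: 60.9
```

```bash
python3 f.py
```

```text
t 19.675 F [ 2.43  0.3  -4.85] M [ 0.017 -0.618  0.04 ] tcp [516.36 223.79  60.47] [-1.7992e+02 -8.0000e-02  1.6439e+02]
F tool xy -2.25 0.94
cop(L=.25) [ -52. -108.] N 0.5 | nose (60,-17) left (-18,55) right (-44,-38)
```

Call:
step_arm(
  series="-0.0002 0.0006 0 0 0 0 0; 0 0 0 0 0 0 0; 0 0 0 0 0 0 0",
)

```text
t: 20.05
tcp_pos: [516.6, 224.3, 60.6]
eef_rot: [-3.14, -0.001, 2.869]
contact_force: [-0.3, -0.6, -5.5]
finger_gap: 0.317
finger_force: 60.5
```

```bash
python3 f.py
```

```text
t 20.35 F [-0.18 -1.1  -4.97] M [-0.406  0.07  -0.078] tcp [516.95 224.6   60.77] [-1.7995e+02 -5.0000e-02  1.6439e+02]
F tool xy -0.13 -1.11
cop(L=.25) [-152. -302.] N 0.4 | nose (60,-17) left (-18,55) right (-44,-38)
```

Call:
step_arm(
  series="0.0002 -0.0005 0 0 0 0 0; 0 0 0 0 0 0 0; 0 0 0 0 0 0 0; 0 0 0 0 0 0 0",
)

```text
t: 20.85
tcp_pos: [517.1, 224.6, 60.9]
eef_rot: [3.141, -0.0, 2.869]
contact_force: [0.0, -1.0, -5.5]
finger_gap: 0.319
finger_force: 60.5
```

```bash
python3 f.py
```

```text
t 21.15 F [-1.23 -0.49 -5.03] M [-0.144  0.124 -0.042] tcp [517.19 224.62  60.92] [179.98   0.   164.41]
F tool xy 1.05 -0.81
cop(L=.25) [390. -57.] N 0.4 | nose (60,-17) left (-18,55) right (-44,-38)
```

Call:
step_arm(
  series="0 0 0 0 0 0 0; 0 0 0 0 0 0 0; 0 0 0 0 0 0 0; 0 0 0 0 0 0 0; 0 0 0 0 0 0 0",
)

```text
t: 21.78
tcp_pos: [517.3, 224.5, 60.9]
eef_rot: [3.141, 0.0, 2.869]
contact_force: [0.8, -0.6, -6.0]
finger_gap: 0.323
finger_force: 60.5
```

```bash
python3 f.py
```

```text
t 22.075 F [-0.25  0.19 -5.36] M [-0.027 -0.005 -0.012] tcp [517.26 224.51  60.91] [1.7999e+02 1.0000e-02 1.6440e+02]
F tool xy 0.29 0.11
cop(L=.25) [  753. -2087.] N 0.0 | nose (60,-17) left (-18,55) right (-44,-38)
```

Call:
step_arm(
  series="0.0004 -0.0004 0.0005 0 0 0 0; 0 0 0 0 0 0 0; 0 0 0 0 0 0 0; 0 0 0 0 0 0 0; 0 0 0 0 0 0 0",
)

```text
t: 22.7
tcp_pos: [516.8, 224.1, 60.4]
eef_rot: [3.141, 0.0, 2.869]
contact_force: [0.4, -0.7, -5.3]
finger_gap: 0.319
finger_force: 60.5
```

```bash
python3 f.py
```

```text
t 23.0 F [ 0.56  0.13 -4.99] M [-0.083 -0.205  0.009] tcp [516.8  224.1   60.43] [1.7999e+02 1.0000e-02 1.6439e+02]
F tool xy -0.5 0.28
cop(L=.25) [  61. -279.] N 0.4 | nose (60,-17) left (-18,55) right (-44,-38)
```

Call:
step_arm(
  series="-0.0001 0.0001 0.0004 0 0 0 0; 0 0 0 0 0 0 0; 0 0 0 0 0 0 0; 0 0 0 0 0 0 0; 0 0 0 0 0 0 0",
)

```text
t: 23.62
tcp_pos: [516.8, 224.2, 60.1]
eef_rot: [3.142, 0.0, 2.869]
contact_force: [-1.3, -0.2, -0.2]
finger_gap: 0.317
finger_force: 60.9
```

```bash
python3 f.py
```

```text
t 23.925 F [-0.71 -0.84 -0.68] M [-0.243 -0.064 -0.041] tcp [516.78 224.24  60.06] [180.   -0.  164.4]
F tool xy 0.46 -1.0
cop(L=.25) [42. -7.] N 4.7 | nose (60,-17) left (-18,55) right (-44,-38)
```

Call:
step_arm(
  series="0 -0.0001 0.0002 0 0 0 0; 0 0 0 0 0 0 0; 0 0 0 0 0 0 0; 0 0 0 0 0 0 0; 0 0 0 0 0 0 0",
)

```text
t: 24.55
tcp_pos: [516.8, 224.2, 59.9]
eef_rot: [3.141, 0.0, 2.869]
contact_force: [-2.0, -0.5, 3.5]
finger_gap: 0.322
finger_force: 61.6
```

```bash
python3 f.py
```

```text
t 24.85 F [-1.98 -0.7   4.78] M [-0.288  0.127 -0.072] tcp [516.77 224.21  59.92] [179.99   0.   164.4 ]
F tool xy 1.72 -1.2
cop(L=.25) [ 32. -11.] N 10.2 | nose (60,-17) left (-18,55) right (-44,-38)
```

Call:
step_arm(
  series="0.0001 0 -0.0002 0 0 0 0; 0 0 0 0 0 0 0; 0 0 0 0 0 0 0; 0 0 0 0 0 0 0; 0 0 0.0002 0 0 0 0",
)

```text
t: 25.48
tcp_pos: [516.7, 224.2, 59.9]
eef_rot: [3.141, 0.0, 2.869]
contact_force: [-1.9, -0.7, 5.9]
finger_gap: 0.318
finger_force: 61.8
```

Call:
step_arm(
  series="0 0 0 0 0 0 0; 0 0 0 0 0 0 0; 0 0 0 0 0 0 0; 0 0 0 0 0 0 0",
)

```text
t: 25.98
tcp_pos: [516.8, 224.2, 59.9]
eef_rot: [3.141, 0.0, 2.869]
contact_force: [-2.1, -1.2, 5.3]
finger_gap: 0.313
finger_force: 61.8
```

```bash
python3 f.py
```

```text
t 26.275 F [-1.79 -0.35  5.31] M [-0.259  0.053 -0.051] tcp [516.78 224.19  59.91] [1.7999e+02 1.0000e-02 1.6439e+02]
F tool xy 1.63 -0.82
cop(L=.25) [ 33. -16.] N 10.7 | nose (60,-17) left (-18,55) right (-44,-38)
```

Call:
step_arm(
  series="0 0 -0.0005 0 0 0 0; 0.0001 0 0 0 0 0 0; 0 0 0 0 0 0 0; 0 0 0 0 0 0 0; 0 0 0 0 0 0 0",
)

```text
t: 26.9
tcp_pos: [516.7, 224.2, 60.1]
eef_rot: [3.141, 0.0, 2.869]
contact_force: [0.3, -0.3, -2.6]
finger_gap: 0.321
finger_force: 61.0
```

```bash
python3 f.py
```

```text
t 27.2 F [ 0.79 -0.47 -2.8 ] M [-0.107 -0.397 -0.017] tcp [516.75 224.12  60.2 ] [1.7999e+02 1.0000e-02 1.6439e+02]
F tool xy -0.89 -0.24
cop(L=.25) [61.  3.] N 2.6 | nose (60,-17) left (-18,55) right (-44,-38)
```

Call:
step_arm(
  series="0 0 0.0003 0 0 0 0; 0 0 0 0 0 0 0; 0 0 0.0002 0 0 0 0; 0 0 0 0 0 0 0; 0 0 0 0 0 0 0",
)

```text
t: 27.82
tcp_pos: [516.7, 224.2, 60.0]
eef_rot: [3.141, 0.0, 2.869]
contact_force: [0.3, -0.7, 1.6]
finger_gap: 0.319
finger_force: 61.2
```

```bash
python3 f.py
```

```text
t 28.125 F [ 0.53 -0.84  2.08] M [-0.309 -0.378 -0.047] tcp [516.68 224.19  59.95] [1.7999e+02 1.0000e-02 1.6439e+02]
F tool xy -0.74 -0.66
cop(L=.25) [ 27. -13.] N 7.5 | nose (60,-17) left (-18,55) right (-44,-38)
```

Call:
step_arm(
  series="0 0 0.0002 0 0 0 0; 0 0 0 0 0 0 0; 0 0 0 0 0 0 0; 0 0 0 0 0 0 0; 0 0 0 0 0 0 0",
)

```text
t: 28.75
tcp_pos: [516.7, 224.2, 59.9]
eef_rot: [3.141, 0.0, 2.869]
contact_force: [-0.1, -0.5, 5.8]
finger_gap: 0.318
finger_force: 61.9
```

```bash
python3 f.py
```

```text
t 29.05 F [-0.21 -1.26  5.28] M [-0.395 -0.285 -0.023] tcp [516.69 224.2   59.87] [1.7999e+02 2.0000e-02 1.6439e+02]
F tool xy -0.14 -1.27
cop(L=.25) [28. -8.] N 10.7 | nose (60,-17) left (-18,55) right (-44,-38)
```

Call:
step_arm(
  series="0 -0.0001 0.0003 0 0 0 0; 0 0 0 0 0 0 0; 0 0 0 0 0 0 0; 0 0 0 0 0 0 0",
)

```text
t: 29.55
tcp_pos: [516.7, 224.2, 59.8]
eef_rot: [3.141, 0.0, 2.869]
contact_force: [-1.1, -1.1, 7.3]
finger_gap: 0.322
finger_force: 62.3
```

```bash
python3 f.py
```

```text
t 29.85 F [-0.6  -1.09  7.78] M [-0.411 -0.147 -0.039] tcp [516.68 224.21  59.85] [1.7998e+02 2.0000e-02 1.6440e+02]
F tool xy 0.29 -1.21
cop(L=.25) [ 20. -10.] N 13.2 | nose (60,-17) left (-18,55) right (-44,-38)
```

Call:
step_arm(
  series="0 0 0.0001 0 0 0 0; 0 0 0 0 0 0 0; 0 0 0 0 0 0 0; 0 0 0 0 0 0 0; 0 0 0 0 0 0 0",
)

```text
t: 30.48
tcp_pos: [516.7, 224.2, 59.8]
eef_rot: [3.141, 0.0, 2.869]
contact_force: [0.0, -1.3, 7.8]
finger_gap: 0.319
finger_force: 62.4
```

```bash
python3 f.py
```

```text
t 30.775 F [-1.28 -0.73  8.44] M [-0.448 -0.143 -0.032] tcp [516.69 224.2   59.85] [1.7998e+02 3.0000e-02 1.6440e+02]
F tool xy 1.04 -1.05
cop(L=.25) [ 31. -19.] N 13.8 | nose (60,-17) left (-18,55) right (-44,-38)
```

Call:
step_arm(
  series="0.0001 0 0.0001 0 0 0 0; 0 0 0 0 0 0 0; 0 0 0 0 0 0 0; 0 0 0 0 0 0 0; 0 0 0 0 0 0 0",
)

```text
t: 31.4
tcp_pos: [516.7, 224.2, 59.8]
eef_rot: [3.141, 0.001, 2.869]
contact_force: [-1.7, -0.5, 7.9]
finger_gap: 0.32
finger_force: 62.5
```

```bash
python3 f.py
```

```text
t 31.7 F [-0.9  -1.03  8.87] M [-0.486 -0.132 -0.024] tcp [516.68 224.22  59.8 ] [1.7997e+02 3.0000e-02 1.6439e+02]
F tool xy 0.59 -1.24
cop(L=.25) [ 22. -16.] N 14.3 | nose (60,-17) left (-18,55) right (-44,-38)
```

Call:
step_arm(
  series="0 0 0 0 0 0 0; 0 0 0 0 0 0 0; 0 0 0 0 0 0 0; 0 0 0 0 0 0 0; 0 0 0 0 0 0 0",
)

```text
t: 32.33
tcp_pos: [516.7, 224.2, 59.8]
eef_rot: [3.141, 0.001, 2.869]
contact_force: [-1.3, -0.5, 9.3]
finger_gap: 0.316
finger_force: 62.5
```

Call:
step_arm(
  series="0 0 -0.0003 0 0 0 0; 0 0 0 0 0 0 0; 0 0 0 0 0 0 0.6; 0 0 0 0 0 0 0.6; 0 0 0 0 0 0 0.6",
)

```text
t: 32.95
tcp_pos: [516.1, 224.2, 59.1]
eef_rot: [-3.141, -0.001, 2.869]
contact_force: [0.7, 0.7, -0.2]
finger_gap: 0.598
finger_force: 0.0
```

```bash
python3 f.py; python3 rel.py
```

```text
t 33.25 F [-0.18  0.07 -0.14] M [0.013 0.005 0.005] tcp [516.43 224.12  59.34] [ 1.800e+02 -1.000e-02  1.644e+02]
F tool xy 0.19 0.02
cop(L=.25) [-0. -1.] N 5.3 | nose (60,-17) left (-18,55) right (-44,-38)
t 33.25 tcp [516.4 224.1  59.3] rpy [ 1.800e+02 -1.000e-02  1.644e+02] F [-0.4  0.3  0.5]
top 100 plate top z 52.23996403188188 expected 53.3436012254183
  stage [516.4 224.1] yaw -15.6 cost 0.0
side 362 plate top z 51.981988296964 expected 53.3436012254183
  stage [515.6 222.9] yaw -15.24 cost 1.66
```

Call:
step_arm(
  series="0 0 -0.004 0 0 0 0.6; 0 0 -0.014 0 0 0 0.6; 0 0 -0.02 0 0 0 0.6; 0 0 -0.012 0 0 0 0; 0 0 0 0 0 0 0",
  squeeze=20,
)

```text
t: 34.17
tcp_pos: [517.2, 224.4, 110.7]
eef_rot: [3.14, 0.002, 2.869]
contact_force: [1.0, 0.2, 0.5]
finger_gap: 0.184
finger_force: 0.0
```

```bash
cat > chk.py <<'E'
from h import *
s=monitor.state(); print("t",s["t"],"tcp",np.round(s["tcp_pos"],2),s["finger_gap"])
for n in("top","side"):
    P=[viewer.capture(n) for _ in range(4)]; p=dict(P[-1]); z=np.stack([q["z_map"] for q in P]); z[z==0]=np.nan
    p["z_map"]=np.nan_to_num(np.nanmean(z,0)); W=cloud(p); th=np.radians(-15.5)
    d=W[...,:2]-[516,223.5]; x=d[...,0]*np.cos(th)+d[...,1]*np.sin(th); y=-d[...,0]*np.sin(th)+d[...,1]*np.cos(th)
    for nm,c in(("nose",(58,0,14,11)),("left",(-32,45,11,14)),("right",(-32,-45,11,14)),("block",(0,0,18,11))):
        m=(abs(x-c[0])<c[2])&(abs(y-c[1])<c[3])&(abs(W[...,2]-(92 if nm=="block" else 52))<6); print(n,nm,m.sum(),np.round(np.median(W[m][:,2]),2) if m.sum() else "-",end=" | ")
    print()
save(p,"placed.png",(180,130,290,220),6)
E
python3 chk.py
```

```text
t 34.175 tcp [517.23 224.44 110.66] 0.18431833041991025
top nose 37 52.65 | top left 0 - | top right 22 52.19 | top block 0 - | 
side nose 34 52.55 | side left 37 51.95 | side right 40 52.24 | side block 47 92.45 |
```

View pics/placed.png

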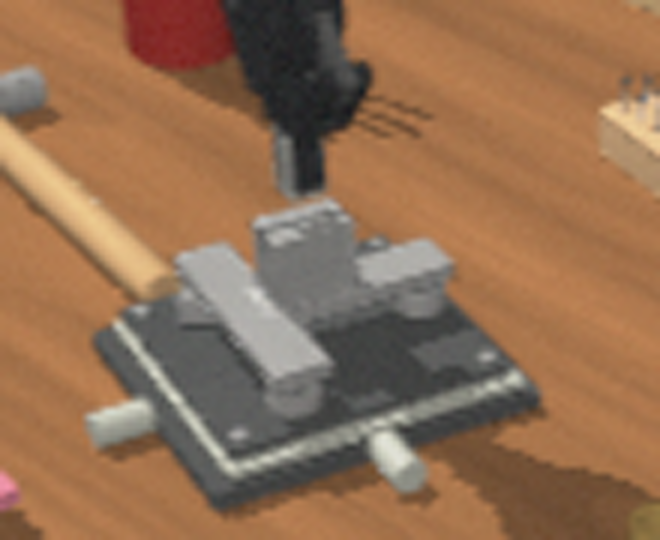

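The picture shows the stage level on the mount: nose foot in the cone collar at about (420,290), a wing foot on the pad at (290,390), and the shut fingers above the block at (300,190). I now push on the block top from above as the definite bedding push.

Call:
step_arm(
  series="0 0 0.005 0 0 0 0; 0 0 0.005 0 0 0 0; 0 0 0.003 0 0 0 0; 0 0 0 0 0 0 0; 0 0 0 0 0 0 0",
)

```text
t: 35.2
tcp_pos: [516.5, 224.1, 96.4]
eef_rot: [3.141, 0.0, 2.869]
contact_force: [-0.5, 0.4, 0.2]
finger_gap: 0.0
finger_force: 0.0
```

```bash
python3 f.py; python3 -c "
from h import *
print(monitor.state()['finger_gap'])"
```

```text
t 35.5 F [ 0.24 -0.58 -0.46] M [ 0.007  0.004 -0.   ] tcp [516.51 224.13  96.51] [1.7999e+02 1.0000e-02 1.6439e+02]
F tool xy -0.39 -0.5
cop(L=.25) [-21.  31.] N 4.9 | nose (60,-17) left (-18,55) right (-44,-38)
0.0009428458227724772
```

Call:
step_arm(
  series="0 0 0.001 0 0 0 0; 0 0 0.001 0 0 0 0; 0 0 0.0005 0 0 0 0; 0 0 0 0 0 0 0; 0 0 0 0 0 0 0",
)

```text
t: 36.12
tcp_pos: [516.5, 224.1, 93.9]
eef_rot: [3.142, 0.0, 2.869]
contact_force: [1.6, 0.2, 0.2]
finger_gap: 0.004
finger_force: 0.0
```

Call:
step_arm(
  series="0 0 0.0005 0 0 0 0; 0 0 0 0 0 0 0; 0 0 0 0 0 0 0; 0 0 0 0 0 0 0",
)

```text
t: 36.62
tcp_pos: [516.5, 224.1, 93.4]
eef_rot: [3.141, 0.0, 2.869]
contact_force: [-0.1, 0.1, 0.5]
finger_gap: -0.002
finger_force: 0.0
```

Call:
step_arm(
  series="0 0 0.0003 0 0 0 0; 0 0 0 0 0 0 0; 0 0 0 0 0 0 0; 0 0 0 0 0 0 0",
)

```text
t: 37.12
tcp_pos: [516.5, 224.1, 93.1]
eef_rot: [3.142, -0.0, 2.869]
contact_force: [0.5, 0.3, -0.3]
finger_gap: 0.003
finger_force: 0.0
```

Call:
step_arm(
  series="0 0 0.0002 0 0 0 0; 0 0 0 0 0 0 0; 0 0 0 0 0 0 0; 0 0 0 0 0 0 0",
)

```text
t: 37.62
tcp_pos: [516.5, 224.1, 93.0]
eef_rot: [3.141, 0.0, 2.869]
contact_force: [-0.5, 0.2, 2.1]
finger_gap: 0.0
finger_force: 1.3
```

Call:
step_arm(
  series="0 0 0.0002 0 0 0 0; 0 0 0 0 0 0 0; 0 0 0 0 0 0 0; 0 0 0 0 0 0 0",
)

```text
t: 38.12
tcp_pos: [516.5, 224.1, 92.9]
eef_rot: [3.141, 0.0, 2.869]
contact_force: [-1.3, -0.3, 5.8]
finger_gap: 0.002
finger_force: 2.7
```

```bash
python3 f.py
```

```text
Traceback (most recent call last):
  File "f.py", line 4, in <module>
    viewer.capture('top'); s=monitor.state(); F.append(s['contact_force']); M.append(s['ft_torque'])
    ~~~~~~~~~~~~~~^^^^^^^
ValueError: 200 camera calls are used up
```

Contact came at z = 93.0, which is exactly the home height (31 + 62). Now up to about 10 N and hold.

Call:
step_arm(
  series="0 0 0.0002 0 0 0 0; 0 0 0 0 0 0 0; 0 0 0 0 0 0 0",
)

```text
t: 38.5
tcp_pos: [516.5, 224.2, 92.9]
eef_rot: [3.141, 0.0, 2.869]
contact_force: [-2.2, -1.0, 7.2]
finger_gap: 0.0
finger_force: 3.4
```

Call:
step_arm(
  series="0 0 0 0 0 0 0; 0 0 0 0 0 0 0; 0 0 0 0 0 0 0",
)

```text
t: 38.88
tcp_pos: [516.5, 224.1, 92.9]
eef_rot: [3.141, 0.0, 2.869]
contact_force: [-1.2, -1.4, 7.2]
finger_gap: 0.001
finger_force: 3.4
```

Call:
step_arm(
  series="0 0 0.0002 0 0 0 0; 0 0 0 0 0 0 0; 0 0 0 0 0 0 0",
)

```text
t: 39.25
tcp_pos: [516.6, 224.2, 92.9]
eef_rot: [3.141, 0.0, 2.869]
contact_force: [-1.3, -0.7, 7.8]
finger_gap: 0.004
finger_force: 4.1
```

Call:
step_arm(
  series="0 0 0 0 0 0 0; 0 0 0 0 0 0 0; 0 0 0 0 0 0 0; 0 0 0 0 0 0 0; 0 0 0 0 0 0 0",
)

```text
t: 39.88
tcp_pos: [516.5, 224.1, 92.9]
eef_rot: [3.141, 0.0, 2.869]
contact_force: [-1.2, -1.1, 8.1]
finger_gap: 0.003
finger_force: 4.1
```

Call:
step_arm(
  series="0 0 0 0 0 0 0; 0 0 0 0 0 0 0; 0 0 0 0 0 0 0; 0 0 0 0 0 0 0; 0 0 0 0 0 0 0",
)

```text
t: 40.5
tcp_pos: [516.5, 224.2, 92.9]
eef_rot: [3.141, 0.0, 2.869]
contact_force: [-1.9, 0.3, 8.0]
finger_gap: -0.001
finger_force: 4.1
```

Call:
step_arm(
  series="0 0 0.0003 0 0 0 0; 0 0 0 0 0 0 0; 0 0 0 0 0 0 0",
)

```text
t: 40.88
tcp_pos: [516.6, 224.2, 92.8]
eef_rot: [3.141, 0.0, 2.869]
contact_force: [-1.3, -1.3, 9.4]
finger_gap: 0.0
finger_force: 5.3
```

Call:
step_arm(
  series="0 0 0 0 0 0 0; 0 0 0 0 0 0 0; 0 0 0 0 0 0 0; 0 0 0 0 0 0 0; 0 0 0 0 0 0 0",
)

```text
t: 41.5
tcp_pos: [516.5, 224.2, 92.8]
eef_rot: [3.141, 0.0, 2.869]
contact_force: [-1.9, -1.4, 10.3]
finger_gap: 0.001
finger_force: 5.3
```

Call:
step_arm(
  series="0 0 0 0 0 0 0; 0 0 0 0 0 0 0; 0 0 0 0 0 0 0; 0 0 0 0 0 0 0; 0 0 0 0 0 0 0",
)

```text
t: 42.12
tcp_pos: [516.5, 224.2, 92.8]
eef_rot: [3.141, 0.0, 2.869]
contact_force: [-1.0, -1.7, 10.2]
finger_gap: -0.004
finger_force: 5.3
```

The push was about 10 N and steady for over a second. Now I let go, straight up.

Call:
step_arm(
  series="0 0 -0.002 0 0 0 0; 0 0 -0.01 0 0 0 0; 0 0 -0.025 0 0 0 0; 0 0 -0.03 0 0 0 0; 0 0 -0.03 0 0 0 0",
)

```text
t: 42.75
tcp_pos: [516.4, 224.0, 190.1]
eef_rot: [3.142, -0.0, 2.869]
contact_force: [-0.2, -0.5, -0.5]
finger_gap: 0.002
finger_force: 0.0
```

Call:
step_arm(
  series="0 0 0 0 0 0 0; 0 0 0 0 0 0 0; 0 0 0 0 0 0 0; 0 0 0 0 0 0 0",
)

```text
t: 43.25
tcp_pos: [516.0, 223.9, 188.1]
eef_rot: [-3.141, -0.001, 2.869]
contact_force: [-0.4, -0.4, -0.7]
finger_gap: -0.001
finger_force: 0.0
```

```bash
python3 -c "
from h import *
s=monitor.state();print(s['t'],s['tcp_pos'],s['contact_force']);print(r.job_done())"
```

```text
43.25 [515.96007016 223.90372061 188.1321318 ] [-0.35029163 -0.43754974 -0.68014061]
the job is handed in; nothing more can be done
None
```

The stage top is seated on the mount and the job was handed in at 43 s; the block top touched at 93.0 mm, its home height, and I bedded it at about 9 N gripped, then about 10 N from above for over a second, before lifting clear; camera calls ran out before that last push, so the final pose was not checked in a picture.

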